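# Find the soft foot with the feeler blade

## Task

One of the three front feet of the gear unit on the bench does not bear on its base plate, and it has to be found by feel. Pick up the feeler by its upright handle and slide its blade flat along the base plate into the gap under each foot in turn, from the robot's left to its right, as far as it goes without forcing it, drawing it back gently where it jams. Leave it in the gap that takes the whole blade, fully home with its shoulder against the foot, let go, and leave the other things on the bench alone.

Things in the scene. Friction and masses are not known exactly. Their poses are not given: they have to be found in the camera images.
- machine: grey gear unit on a dark base plate, does not move. Origin on the bench below the middle gap's mouth, x away from the robot, z up. Plate 300 x 300 x 10 mm, x -75 to 225 mm; its front 75 mm is a bare ledge. Three feet on it, x 0 to 75 mm, at y +85, 0, -85 mm, tops 43 mm above the bench (bolt heads 55). Housing from x 75 mm, 270 mm wide, 120 mm tall.
- gap_left (a point): mouth of the left of the three gaps (as the robot sees them): mid-width, on top of the base plate, in the plane of the feet's front faces; x points into the gap, away from the robot, z up. Each gap is a straight tunnel over the plate, 24 mm wide, 7 mm high, in a foot 56 mm wide. The mouths look alike.
- gap_middle (a point): mouth of the middle of the three gaps (as the robot sees them): mid-width, on top of the base plate, in the plane of the feet's front faces; x points into the gap, away from the robot, z up. Hidden inside, one gap is free for the whole blade; the other two stop the tip dead 20 to 35 mm in. Which one is free varies and can only be felt.
- gap_right (a point): mouth of the right of the three gaps (as the robot sees them): mid-width, on top of the base plate, in the plane of the feet's front faces; x points into the gap, away from the robot, z up. 85 mm from the middle one, as is the left.
- gauge: the whole feeler; origin on its underside below the handle's centre, x to the tip, z up
- handle (a point): centre of the feeler's upright black handle (30 mm along x, 14 along y, 60 tall), 38 mm above the feeler's underside, 30 mm below its top. x points along the blade to the tip, z up. The handle stands on a flat steel base with the blade in front (see blade); the feeler is one rigid piece of about 190 g, lying on the bench left or right of the machine.
- tip (a point): foremost point of the feeler's blade, 90 mm ahead of the handle's centre, 2.5 mm above the underside; axes as the handle's
- blade: the feeler's thin blade, 20 mm wide, 3 mm thick, 50 mm long from shoulder to half-round tip, its underside 1 mm above the feeler's underside. Origin on the feeler's underside below the handle's centre, x to the tip: blade at x 40 to 90 mm; the broad steel base behind it, 40 mm wide, 8 mm thick, at x -30 to 40 mm, ends in a square shoulder that meets the foot's front face when fully home.
- tin: closed steel tin, 68 mm across, 60 mm tall, standing on the bench on the opposite side from the feeler; origin centre of its underside
- wrench: steel spanner lying on the bench in front of the robot; origin its underside
- driver: screwdriver with black handle lying on the bench to the right of the machine; origin its underside
- bearing: steel bearing ring, 52 mm across, 15 mm tall, lying flat to the left of the machine; origin centre of its underside
- oil: white plastic oil bottle, 60 mm across, 160 mm tall, standing to the right of the machine; origin centre of its underside
- mug: white mug, 84 mm across, 95 mm tall, standing far left; origin centre of its underside
- collar: dark steel shaft collar, 40 mm across, 20 mm tall, to the left of the machine; origin centre of its underside
Things that resemble listed ones, but are neither listed nor needed, are in the scene too. What is shaped like the gauge but pink or yellow is not meant.

How it is judged:
On the way, in this order (a step that is already met when the one before it is completed fails the run):
1. the blade is tried in the left gap: its tip at least 12 mm inside (x of tip in the frame of gap_left above 0.012 m and y of tip in the frame of gap_left between -0.006 and 0.006 m and z of tip in the frame of gap_left between -0.002 and 0.007 m), for 0.1 s.
2. the blade is tried in the middle gap: its tip at least 12 mm inside (x of tip in the frame of gap_middle above 0.012 m and y of tip in the frame of gap_middle between -0.006 and 0.006 m and z of tip in the frame of gap_middle between -0.002 and 0.007 m), for 0.1 s.
3. the blade is tried in the right gap: its tip at least 12 mm inside (x of tip in the frame of gap_right above 0.012 m and y of tip in the frame of gap_right between -0.006 and 0.006 m and z of tip in the frame of gap_right between -0.002 and 0.007 m), for 0.1 s.
At the end, for the whole second after the job is handed in: The blade lies flat in one of the three gaps, its tip at least 46 mm past the gap's mouth (shoulder within 4 mm of the foot), tilted less than 0.08 rad, at rest (((x of tip in the frame of gap_left above 0.046 m and y of tip in the frame of gap_left between -0.006 and 0.006 m and z of tip in the frame of gap_left between -0.002 and 0.007 m) or (x of tip in the frame of gap_middle above 0.046 m and y of tip in the frame of gap_middle between -0.006 and 0.006 m and z of tip in the frame of gap_middle between -0.002 and 0.007 m) or (x of tip in the frame of gap_right above 0.046 m and y of tip in the frame of gap_right between -0.006 and 0.006 m and z of tip in the frame of gap_right between -0.002 and 0.007 m)) and angle between blade's own z axis and vertical below 0.08 rad and linear speed of blade below 0.01 m/s); the robot touches nothing.
It fails at once if the blade is forced: more than 25 N on the blade (contact force between blade and anything else above 25 N).
It fails at once if the feeler is rammed against the machine with more than 60 N (contact force between gauge and machine above 60 N).
It fails at once if another thing on the bench is pushed more than 20 mm (distance of any of tin, wrench, driver, bearing, oil, mug, collar from where it was at the start of the episode above 0.02 m).
It also fails if it takes over 72 s, if anything falls off the work surface, if the arm or the gripper's body presses on something with over 40 N, if the wrist force passes 120 N, or if a joint passes its speed limit or range.

## Robot

A 6-joint arm with a two-finger parallel gripper is mounted at the origin on the work surface. World frame = base frame: x ahead of the robot, y to its left, z up, the work surface at z = 0. Lengths are in m, angles in rad, forces in N, time in s.
With the tool pointing down it reaches from about 0.375 to 0.9 m from the base axis. Payload 3.1 kg.
Tool frame: the origin (TCP) lies between the finger pads; the fingertips stand 25 mm ahead of it and the grasp point (between the pads) lies 6 mm ahead of it; y points along the fingers, x is the direction in which the jaws open and shut, and the axes are right-handed (so a half turn about y gives the same grasp; the last joint's range is limited). The gripper opens to 87 mm and grips with 3 to 60 N. Pads are 19 mm wide; open, the fingers measure 117 mm over their backs; the gripper's body (75 mm by 190 mm) begins 51 mm behind the grasp point.
Start: joints at [0.999, 0.527, 1.433, -0, 1.181, -0.178], TCP at [0.24, 0.577, 0.248] pointing down, gripper open.
Joint ranges: [-3.08, 3.08], [-0.75, 2.2], [0.22, 2.44], [-1.43, 4.57], [0, 2.65], [-2.85, 2.85]. Speed limits (rad/s): [2.79, 2.79, 3.14, 3.14, 3.14, 3.14].

## Interface

Orientations are given as a unit quaternion [x, y, z, w].
In Python, from rig import robot gives the robot as it stands.
- The arm moves only by the tool carry_out, never from a script. Its argument "moves" is a list of rows, each a list of 7 numbers: the opening, from 0 (shut) to 1 (fully open), then the shift along the tool's x, y, z in cm, then the turn, a rotation vector about the tool's x, y, z in rad. In form: [[grip, x, y, z, rx, ry, rz], ...]. A call has 1 to 20 rows; each row is the pose to reach, as a shift and turn from the pose commanded when the call began, along the tool's axes at that moment; what a row does not reach only later rows make up. A row lasts 1/10 s, in which the tool goes at most 50 mm and 8.59 degrees, less where a joint would pass 70% of its speed; a pose out of reach is approached as far as the arm can. A call with a gripper value outside its range is refused whole. The fingers move at their own pace and stop on an object; "force" is the grip in N (left out, the last holds). Time passes only in rows, so rows that repeat a pose let the fingers close. It gives the time, the measured TCP pose, the force and the opening at its end, in the units of the state.
- robot.get_obs(): the state, without advancing time (a new reading comes with each control period).
- robot.camera(name): name is "scene" or "side" or "wrist"; returns the picture (480x640x3 uint8, red, green, blue); there is no depth.
- robot.camera_params(name): a dict with "fx", "fy", "cx", "cy" (pixels), "extrinsics" (4x4, takes a point from camera to world coordinates); the wrist camera has in their place "mount" (4x4, takes a point from camera to tool coordinates, whose origin is the TCP and whose axes are the tool frame's). Camera axes: x right, y down, z forward; pixel columns grow to the right and rows downward; lengths in m; the calibration is good to about 2 mm. A picture is of the moment at which its call begins: read the wrist's pose just before it. camera_params takes no time and is no camera call.
- robot.hand_in(): hands the job in, once; it reports no verdict.
The state is a dict: "time": time; "q": joint angles; "joint_velocities": joint speeds; "joint_torque": joint torques, N m; "position": TCP position; "tool_rot": TCP orientation; "ft_force": force on the tool from outside, world axes, zero at the start; "moment": the same for the moment, N m; "grip_width": finger opening in m.
Only numpy, scipy, OpenCV 4.12 (cv2) and the standard library are available. Lean on these libraries where they do the work, as an engineer would, in place of code of your own. Each camera call takes 0.05 s, during which the arm holds its last target.

## Working session

There is one attempt and no reset: what is moved stays moved. The work goes in short steps, Python scripts to look and compute and a tool call to move; the robot and the scene stay as the last step left them, time stands still between calls to the robot, and variables do not carry over. Pictures are saved under pics/ and viewed, and the job is handed in when it is done.

Besides the shell and the picture viewer there is one more tool, called after "Emit:" as a command line: name --pt "numbers of a row" for each row, then --argument value for the rest. carry_out: Moves the arm, as the interface text tells. Its arguments: {"type":"object","properties":{"moves":{"type":"array"},"force":{"type":"number"}},"required":["moves"]}

```bash
ls; mkdir -p pics; python3 - <<'E'
from rig import robot
import cv2
o=robot.get_obs();print(o)
for n in ("scene","side","wrist"):
    print(n,robot.camera_params(n))
    im=robot.camera(n);cv2.imwrite(f"pics/{n}0.png",im[:,:,::-1])
E
```

```text
pics
{'time': 0.0, 'q': array([ 9.98459482e-01,  5.28486678e-01,  1.43389991e+00, -1.96170710e-05,
        1.18137915e+00, -1.78531338e-01]), 'joint_velocities': array([-1.84308904e-04, -2.00797102e-03, -1.50551245e-04, -3.90772661e-04,
        9.30608926e-05, -4.55313311e-05]), 'joint_torque': array([ 1.74672947e-03, -4.40044999e+01, -1.76593423e+01,  6.32582442e-02,
        5.82715985e-02, -1.79646613e-04]), 'position': array([0.23943958, 0.57658421, 0.24655973]), 'tool_rot': array([ 0.58846533,  0.39182205, -0.39322621, -0.58784112]), 'ft_force': array([ 0.47732005,  0.92666926, -0.28574552]), 'moment': array([-0.00717747,  0.00503332, -0.00194149]), 'grip_width': 0.08691424006024849}
scene {'fx': 484.3874244049002, 'fy': 484.3874244049002, 'cx': 322.74586590144384, 'cy': 246.52233731493564, 'extrinsics': array([[-0.16682731,  0.83719797, -0.52083415,  1.21047874],
       [ 0.98586477,  0.13334755, -0.1014351 ,  0.08808014],
       [-0.0154693 , -0.53039419, -0.84761   ,  1.1510469 ],
       [ 0.        ,  0.        ,  0.        ,  1.        ]])}
side {'fx': 563.550899014799, 'fy': 563.550899014799, 'cx': 314.59018506097135, 'cy': 240.34526693479359, 'extrinsics': array([[-0.96842018, -0.11784785,  0.219714  ,  0.27471149],
       [-0.24884996,  0.51117759, -0.82266103,  0.97304807],
       [-0.01536404, -0.85135736, -0.52436113,  0.70632176],
       [ 0.        ,  0.        ,  0.        ,  1.        ]])}
wrist {'fx': 341.1355899674184, 'fy': 341.1355899674184, 'cx': 319.89592904172514, 'cy': 236.35686197408023, 'mount': array([[ 9.99999684e-01, -5.55495321e-04,  5.68802638e-04,
        -2.02115916e-05],
       [-7.11613809e-04, -3.06306335e-01,  9.51932730e-01,
        -1.35780756e-01],
       [-3.54566326e-04, -9.51932834e-01, -3.06306633e-01,
         8.41740757e-02],
       [ 0.00000000e+00,  0.00000000e+00,  0.00000000e+00,
         1.00000000e+00]])}
```

View pics/scene0.png

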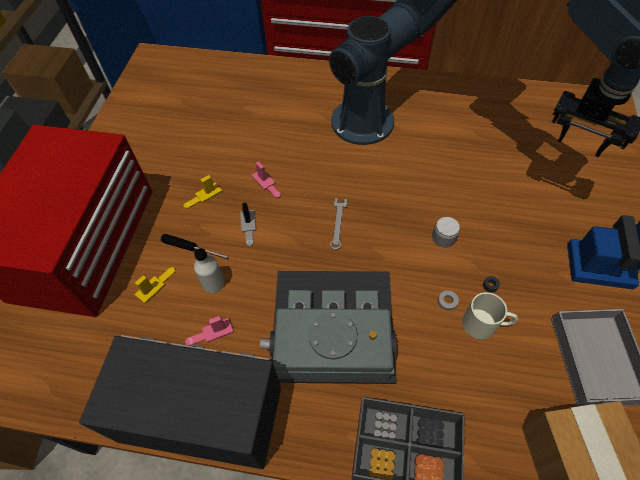

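View pics/side0.png

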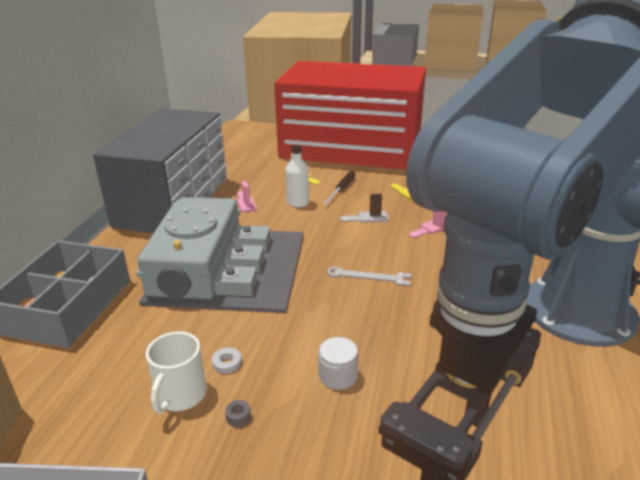

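View pics/wrist0.png

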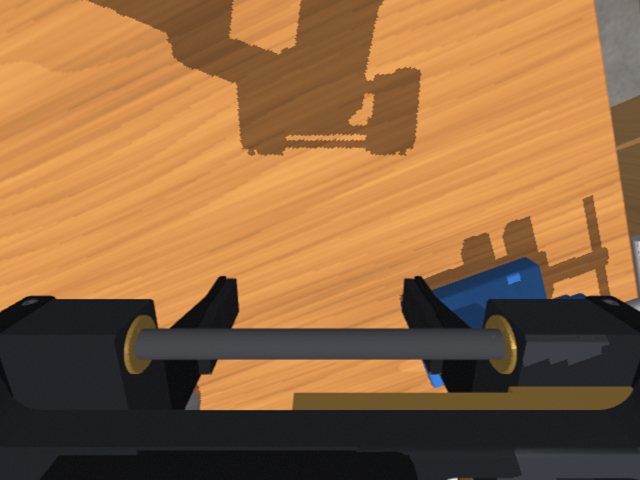

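```bash
python3 -c "
from scipy.spatial.transform import Rotation as R
print(R.from_quat([ 0.58846533,  0.39182205, -0.39322621, -0.58784112]).as_matrix().round(3))"
```

```text
[[ 0.384 -0.001 -0.923]
 [ 0.923 -0.002  0.384]
 [-0.002 -1.     0.   ]]
```

```bash
cat > h.py <<'E'
import numpy as np,cv2
from rig import robot
from scipy.spatial.transform import Rotation as R
def cam(n,obs=None):
    p=robot.camera_params(n);K=np.array([[p['fx'],0,p['cx']],[0,p['fy'],p['cy']],[0,0,1]])
    if 'mount' in p:
        T=np.eye(4);T[:3,:3]=R.from_quat(obs['tool_rot']).as_matrix();T[:3,3]=obs['position'];E=T@p['mount']
    else:E=p['extrinsics']
    return K,E
def ray(c,uv,z):
    K,E=c;d=E[:3,:3]@np.linalg.solve(K,[uv[0],uv[1],1]);o=E[:3,3]
    return o+d*(z-o[2])/d[2]
def proj(c,P):
    K,E=c;q=np.linalg.inv(E)@np.r_[P,1];u=K@q[:3];return u[:2]/u[2]
def crop(im,x0,y0,w,h,s,name):
    c=cv2.resize(im[y0:y0+h,x0:x0+w],None,fx=s,fy=s,interpolation=cv2.INTER_CUBIC)
    cv2.imwrite(name,c)
E
python3 - <<'E'
from h import *
im=cv2.imread('pics/scene0.png')
crop(im,215,185,70,70,8,'pics/c_g.png')
crop(im,265,262,140,130,5,'pics/c_m.png')
im=cv2.imread('pics/side0.png')
crop(im,330,180,70,50,8,'pics/c_gs.png')
crop(im,140,190,170,120,4,'pics/c_ms.png')
E
```

```text
(no output)
```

View pics/c_g.png

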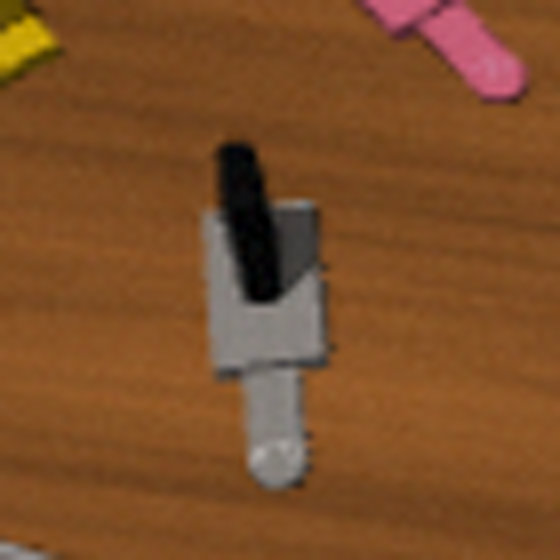

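View pics/c_m.png

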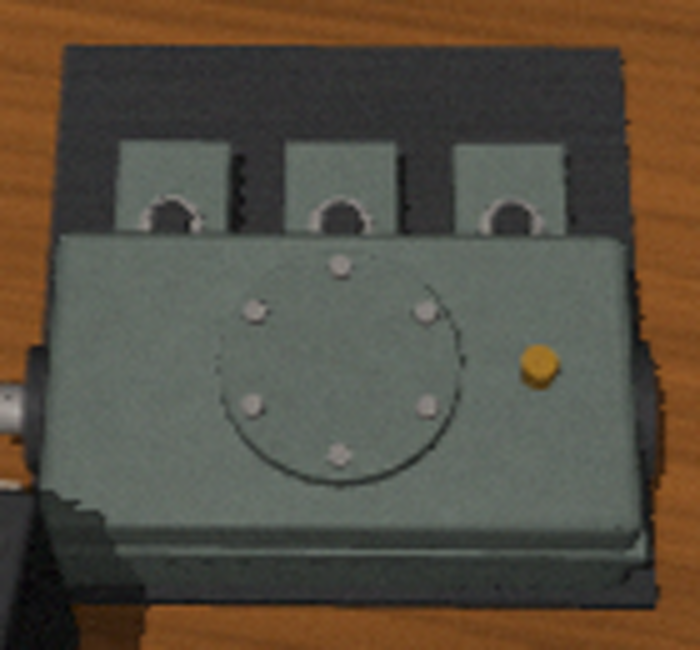

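View pics/c_ms.png

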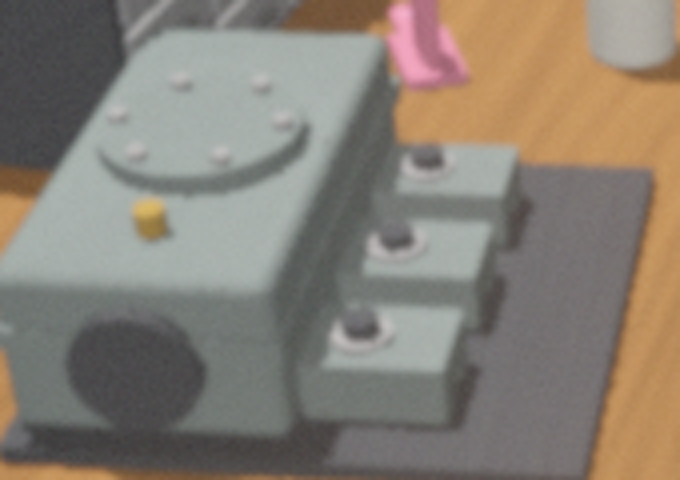

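View pics/c_gs.png

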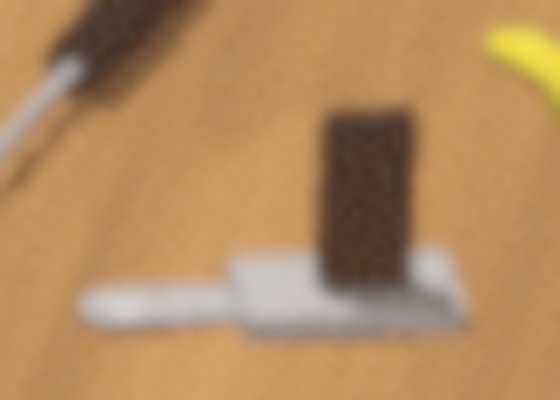

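```bash
python3 - <<'E'
from h import *
c=cam('scene');s=cam('side')
g=lambda X,Y:((X+.5)/8-.5+215,(Y+.5)/8-.5+185)
m=lambda X,Y:((X+.5)/5-.5+265,(Y+.5)/5-.5+262)
ms=lambda X,Y:((X+.5)/4-.5+140,(Y+.5)/4-.5+190)
gs=lambda X,Y:((X+.5)/8-.5+330,(Y+.5)/8-.5+180)
print('base',[ray(c,g(*p),.008).round(4) for p in [(203,210),(318,203),(328,362),(215,377)]])
print('tip',ray(c,g(275,485),.0025))
print('foot',[ray(c,m(*p),.043).round(4) for p in [(119,142),(230,142),(285,142),(397,143),(454,145),(566,146)]])
print('plate',[ray(c,m(*p),.010).round(4) for p in [(64,45),(622,47)]])
print('side foot front top corners',[ray(s,ms(*p),.043).round(4) for p in [(466,310),(443,375),(494,224),(520,148)]])
print('side plate',[ray(s,ms(*p),.010).round(4) for p in [(653,172),(586,474)]])
print('side handle top',[ray(s,gs(*p),.068).round(4) for p in [(325,105),(412,105)]],'tip',ray(s,gs(80,305),.003))
E
```

```text
base [array([ 0.4246, -0.3088,  0.008 ]), array([ 0.415 , -0.2679,  0.008 ]), array([ 0.4828, -0.2474,  0.008 ]), array([ 0.4954, -0.2857,  0.008 ])]
tip [ 0.53299376 -0.25496758  0.0025    ]
foot [array([ 0.6728, -0.1094,  0.043 ]), array([ 0.6638, -0.0533,  0.043 ]), array([ 0.6593, -0.0255,  0.043 ]), array([0.6508, 0.031 , 0.043 ]), array([0.6473, 0.0599, 0.043 ]), array([0.6388, 0.1162, 0.043 ])]
plate [array([ 0.6042, -0.1566,  0.01  ]), array([0.5578, 0.1403, 0.01  ])]
side foot front top corners [array([0.6452, 0.0632, 0.043 ]), array([0.6371, 0.1205, 0.043 ]), array([ 0.6583, -0.0204,  0.043 ]), array([ 0.6706, -0.1033,  0.043 ])]
side plate [array([ 0.6029, -0.1474,  0.01  ]), array([0.5578, 0.1403, 0.01  ])]
side handle top [array([ 0.4634, -0.2792,  0.068 ]), array([ 0.437 , -0.2852,  0.068 ])] tip [ 0.53485214 -0.25105557  0.003     ]
```

```bash
cat >> h.py <<'E'
def go(targets,base=None):
    """targets: list of (x,y,z,yaw) TCP; prints rows relative to measured pose"""
    o=robot.get_obs();R0=R.from_quat(o['tool_rot']);p0=o['position']
    for x,y,z,w in targets:
        c,s=np.cos(w),np.sin(w)
        Rt=R.from_matrix(np.array([[-s,0,-c],[c,0,-s],[0,-1,0]]))
        d=R0.inv().apply(np.array([x,y,z])-p0)*100
        r=(R0.inv()*Rt).as_rotvec()
        print(np.r_[d.round(2),r.round(3)].tolist(), 'dist cm',np.linalg.norm(d).round(1))
    print('t',o['time'],'p',p0.round(4),'F',o['ft_force'].round(2),'w',o['grip_width'].round(4))
E
python3 - <<'E'
from h import *
go([(.46,.30,.25,.0),(.45,-.02,.25,.15),(.40,-.28,.25,.295),(.43,-.282,.25,.295)])
c=cam('scene')
print('wrench',[ray(c,p,.005).round(3) for p in [(341,200),(335,247)]],'tin',ray(c,(447,222),.06),'driver',ray(c,(165,237),.01),ray(c,(228,258),.01))
E
```

```text
[-17.1, -0.3, -30.98, -0.001, -0.394, -0.002] dist cm 35.4
[-47.03, -0.26, -42.33, -0.001, -0.544, -0.002] dist cm 63.3
[-72.96, -0.21, -47.69, -0.001, -0.689, -0.001] dist cm 87.2
[-71.99, -0.22, -50.54, -0.001, -0.689, -0.001] dist cm 88.0Traceback (most recent call last):
  File "<stdin>", line 2, in <module>
  File "h.py", line 27, in go
    print('t',o['time'],'p',p0.round(4),'F',o['ft_force'].round(2),'w',o['grip_width'].round(4))
                                                                       ^^^^^^^^^^^^^^^^^^^^^
AttributeError: 'float' object has no attribute 'round'
```

Emit:
carry_out --pt "1 -17.1 -0.3 -31 0 -0.39 0" --pt "1 -17.1 -0.3 -31 0 -0.39 0" --pt "1 -17.1 -0.3 -31 0 -0.39 0" --pt "1 -17.1 -0.3 -31 0 -0.39 0" --pt "1 -17.1 -0.3 -31 0 -0.39 0" --pt "1 -17.1 -0.3 -31 0 -0.39 0" --pt "1 -17.1 -0.3 -31 0 -0.39 0" --pt "1 -47 -0.3 -42.3 0 -0.54 0" --pt "1 -47 -0.3 -42.3 0 -0.54 0" --pt "1 -47 -0.3 -42.3 0 -0.54 0" --pt "1 -47 -0.3 -42.3 0 -0.54 0" --pt "1 -47 -0.3 -42.3 0 -0.54 0" --pt "1 -47 -0.3 -42.3 0 -0.54 0" --pt "1 -72 -0.3 -48.7 0 -0.69 0" --pt "1 -72 -0.3 -48.7 0 -0.69 0" --pt "1 -72 -0.3 -48.7 0 -0.69 0" --pt "1 -72 -0.3 -48.7 0 -0.69 0" --pt "1 -72 -0.3 -48.7 0 -0.69 0" --pt "1 -72 -0.3 -48.7 0 -0.69 0" --pt "1 -72 -0.3 -48.7 0 -0.69 0"

```text
time: 2.15
position: [0.4134, -0.2812, 0.2508]
tool_rot: [-0.424, -0.566, 0.568, 0.421]
ft_force: [0.4, -0.1, -0.6]
grip_width: 0.0869
```

```bash
sed -i "s/o\['grip_width'\].round(4)/round(o['grip_width'],4)/" h.py; python3 - <<'E'
from h import *
o=robot.get_obs();im=robot.camera('wrist')[:,:,::-1]
cv2.imwrite('pics/w1.png',im)
c=cam('wrist',o)
print(proj(c,[.4497,-.279,.068]),proj(c,[.536,-.253,.0025]))
go([(.449,-.28,.12,.295)])
E
```

```text
[312.80063407 252.52451832] [314.80053372 301.23247048]
[-1.26, 13.04, -3.38, 0.0, -0.004, -0.001] dist cm 13.5
t 2.2 p [ 0.4129 -0.2776  0.2504] F [-0.65  0.16 -1.55] w 0.087
```

View pics/w1.png

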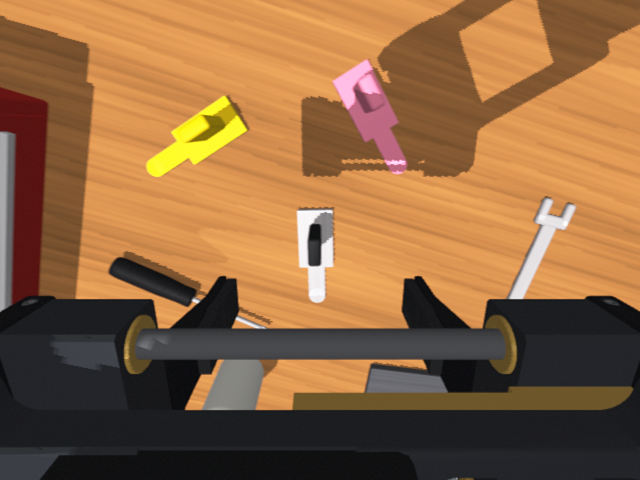

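```bash
python3 - <<'E'
from h import *
im=cv2.imread('pics/w1.png');crop(im,280,200,75,110,6,'pics/c_w1.png')
E
```

```text
(no output)
```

View pics/c_w1.png

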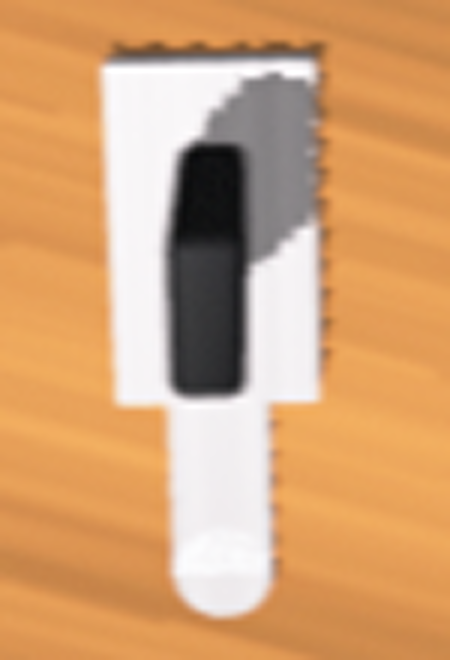

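```bash
python3 - <<'E'
from h import *
o=robot.get_obs();c=cam('wrist',o)
g=lambda X,Y:((X+.5)/6-.5+280,(Y+.5)/6-.5+200)
P=[ray(c,g(*p),.068)[:2] for p in [(170,240),(245,243),(245,393),(172,395)]]
print('handle',np.mean(P,0),P)
B=[ray(c,g(*p),.008)[:2] for p in [(101,62),(320,60),(321,402),(116,406)]]
print('base',np.mean(B,0),B)
t=ray(c,g(223,617),.002)[:2];print('tip',t)
b=np.mean(B,0);print(np.arctan2(*(t-b)[::-1]),np.linalg.norm(t-b))
E
```

```text
handle [ 0.44847503 -0.2732467 ] [array([ 0.43706842, -0.28308609]), array([ 0.43403725, -0.27117013]), array([ 0.45946316, -0.26354718]), array([ 0.46333129, -0.27518339])]
base [ 0.45379594 -0.27141652] [array([ 0.42646142, -0.30189984]), array([ 0.41418779, -0.26228979]), array([ 0.48096798, -0.24123852]), array([ 0.49356658, -0.28023793])]
tip [ 0.53592548 -0.2454412 ]
0.3063181384381079 0.08613929824478586
```

```bash
python3 - <<'E'
from h import *
go([(.449,-.276,.14,.30)])
E
```

```text
[-0.88, 11.04, -3.5, 0.0, -0.009, -0.001] dist cm 11.6
t 2.2 p [ 0.4129 -0.2776  0.2504] F [-0.65  0.16 -1.55] w 0.087
```

Emit:
carry_out --pt "1 -0.9 2.8 -3.5 0 -0.01 0" --pt "1 -0.9 7 -3.5 0 -0.01 0" --pt "1 -0.9 11 -3.5 0 -0.01 0" --pt "1 -0.9 11 -3.5 0 -0.01 0" --pt "1 -0.9 11 -3.5 0 -0.01 0" --pt "1 -0.9 11 -3.5 0 -0.01 0"

```text
time: 2.8
position: [0.4504, -0.2732, 0.1425]
tool_rot: [-0.419, -0.57, 0.571, 0.416]
ft_force: [0.7, -1.2, 1.0]
grip_width: 0.0867
```

```bash
python3 - <<'E'
from h import *
o=robot.get_obs();im=robot.camera('wrist')[:,:,::-1]
cv2.imwrite('pics/w2.png',im);print(o['position'],robot.get_obs()['position'])
crop(im,250,190,150,130,5,'pics/c_w2.png')
E
```

```text
[ 0.45040322 -0.27321364  0.14247841] [ 0.45049214 -0.27351936  0.14276996]
```

View pics/c_w2.png

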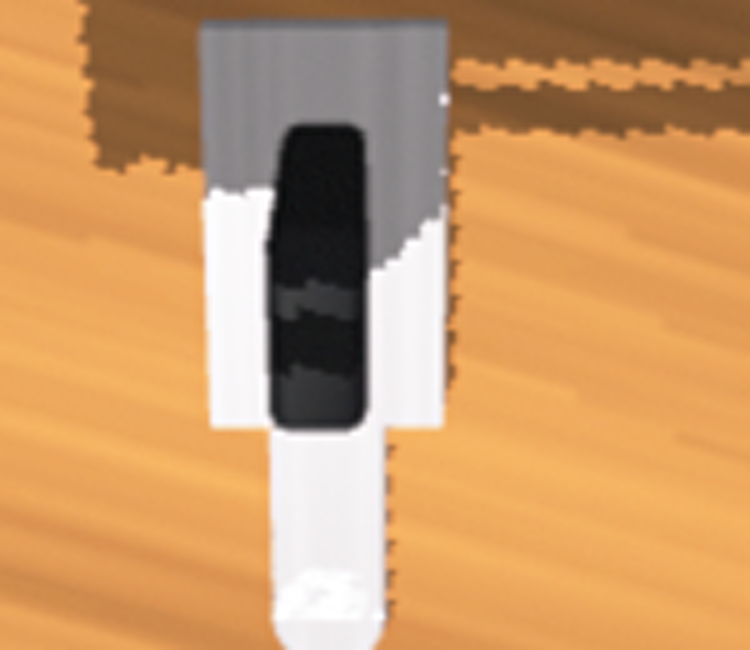

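```bash
python3 - <<'E'
from h import *
o=robot.get_obs();c=cam('wrist',o)
g=lambda X,Y:((X+.5)/5-.5+250,(Y+.5)/5-.5+190)
P=[ray(c,g(*p),.068)[:2] for p in [(268,232),(367,232),(367,430),(270,430)]]
print('handle',np.mean(P,0),P)
B=[ray(c,g(*p),.008)[:2] for p in [(200,22),(449,22),(443,427),(212,427)]]
print('base',np.mean(B,0),np.mean(B[2:],0)-np.mean(B[:2],0))
for p in [(272,430),(272,600),(384,430),(385,600)]: print(ray(c,g(*p),.004)[:2])
h=np.mean(P,0);go([(h[0],h[1],.048,.30)])
E
```

```text
handle [ 0.44956773 -0.27898326] [array([ 0.43814621, -0.2893078 ]), array([ 0.43425777, -0.27707706]), array([ 0.46095048, -0.26854916]), array([ 0.46491645, -0.28099902])]
base [ 0.45475644 -0.27742081] [0.06745362 0.02152405]
[ 0.49374604 -0.27529998]
[ 0.52606792 -0.26558226]
[ 0.48777396 -0.25655256]
[ 0.5198229  -0.24601382]
[-0.46, 9.48, 0.27, 0.002, 0.007, -0.004] dist cm 9.5
t 2.85 p [ 0.4505 -0.2735  0.1428] F [-0.3  -0.32 -0.55] w 0.087
```

Emit:
carry_out --pt "1 -0.5 4 0.2 0 0 0" --pt "1 -0.5 7 0.2 0 0 0" --pt "1 -0.5 8.8 0.2 0 0 0" --pt "1 -0.5 9.5 0.2 0 0 0" --pt "1 -0.5 9.5 0.2 0 0 0" --pt "0 -0.5 9.5 0.2 0 0 0" --pt "0 -0.5 9.5 0.2 0 0 0" --pt "0 -0.5 9.5 0.2 0 0 0" --pt "0 -0.5 9.5 0.2 0 0 0" --pt "0 -0.5 9.5 0.2 0 0 0" --pt "0 -0.5 9.5 0.2 0 0 0" --pt "0 -0.5 9.5 0.2 0 0 0" --pt "0 -0.5 9.5 0.2 0 0 0" --force 30

```text
time: 4.15
position: [0.4489, -0.2783, 0.0455]
tool_rot: [0.418, 0.57, -0.57, -0.418]
ft_force: [0.5, 1.4, 0.3]
grip_width: 0.0312
```

```bash
python3 - <<'E'
from h import *
go([(.449,-.279,.25,.3),(.40,-.0,.25,.15),(.49,.065,.25,.15)])
E
```

```text
[-0.07, -20.45, 0.01, -0.0, 0.006, 0.0] dist cm 20.5
[28.01, -20.45, -3.72, -0.0, 0.156, 0.0] dist cm 34.9
[31.5, -20.45, -14.26, -0.0, 0.156, 0.0] dist cm 40.2
t 4.15 p [ 0.4489 -0.2783  0.0455] F [0.46 1.38 0.34] w 0.0312
```

Emit:
carry_out --pt "0 -0.0 0 0 0 0 0" --pt "0 0 0 0 0 0 0" --pt "0 0 0 0 0 0 0" --pt "0 0 0 0 0 0 0" --pt "0 0 0 0 0 0 0" --pt "0 0 0 0 0 0 0" --pt "0 0 0 0 0 0 0"

```text
time: 4.85
position: [0.449, -0.2784, 0.0455]
tool_rot: [-0.418, -0.57, 0.57, 0.418]
ft_force: [-0.1, -0.2, -1.1]
grip_width: 0.0137
```

Emit:
carry_out --pt "0 0 -2 0 0 0 0" --pt "0 0 -6 0 0 0 0" --pt "0 0 -10 0 0 0 0" --pt "0 0 -10 0 0 0 0" --pt "0 0 -10 0 0 0 0"

```text
time: 5.35
position: [0.4489, -0.2783, 0.1461]
tool_rot: [-0.418, -0.57, 0.57, 0.418]
ft_force: [0.1, -0.4, -2.7]
grip_width: 0.0139
```

```bash
python3 - <<'E'
from h import *
o=robot.get_obs();im=robot.camera('wrist')[:,:,::-1]
cv2.imwrite('pics/w3.png',im);s=robot.camera('side')[:,:,::-1]
crop(im,250,190,150,130,4,'pics/c_w3.png');crop(s,300,120,130,120,5,'pics/c_s3.png')
# machine poses: candidate
yaw=.149;print(o['position'])
cx=np.array([np.cos(yaw),np.sin(yaw)]);cy=np.array([-cx[1],cx[0]])
M=np.array([.655,.0035])
for n,k in (('L',.085),('M',0),('R',-.085)): print(n,M+k*cy)
t=M+.085*cy-cx*.11;print(t)
go([(.42,-.1,.145,.149),(t[0],t[1],.145,.149)])
E
```

```text
[ 0.44893065 -0.27826444  0.14605409]
L [0.64238181 0.0875582 ]
M [0.655  0.0035]
R [ 0.66761819 -0.0805582 ]
[0.53360061 0.07122878]
[17.75, -0.03, -2.69, -0.002, 0.157, 0.003] dist cm 18.0
[30.65, -0.01, -18.68, -0.002, 0.157, 0.003] dist cm 35.9
t 5.45 p [ 0.4479 -0.2773  0.1443] F [-0.57 -0.08 -1.51] w 0.0137
```

View pics/c_w3.png

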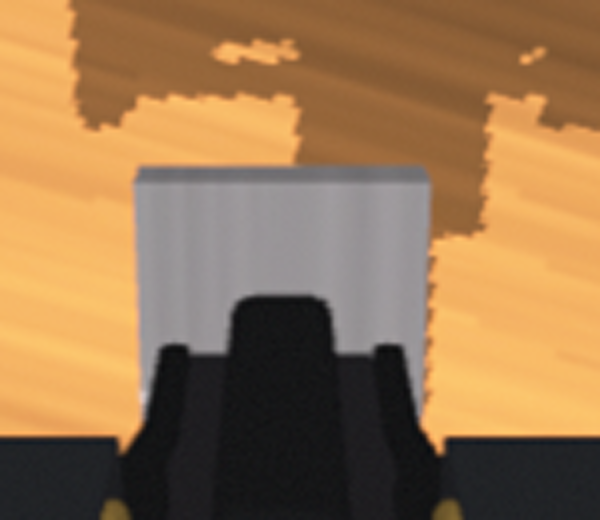

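View pics/c_s3.png

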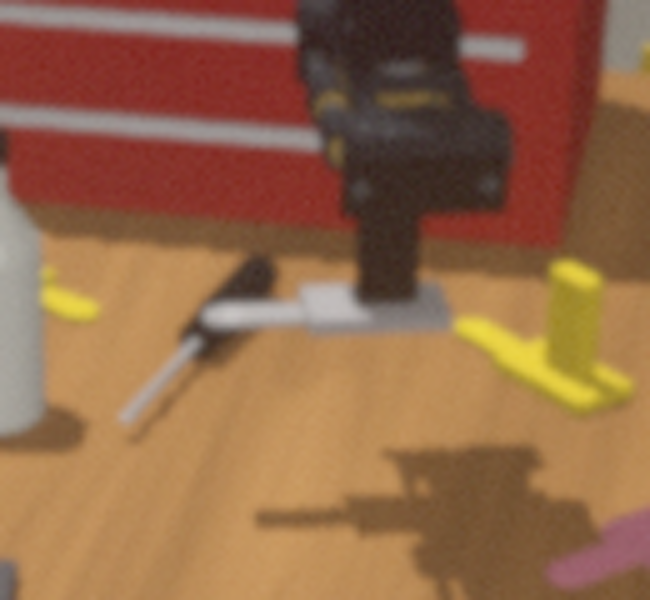

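Emit:
carry_out --pt "0 4 0 -0.6 0 0.03 0" --pt "0 8.5 0 -1.3 0 0.07 0" --pt "0 13 0 -2 0 0.11 0" --pt "0 17.7 0 -2.7 0 0.155 0" --pt "0 20.3 0 -6 0 0.155 0" --pt "0 23 0 -9.2 0 0.155 0" --pt "0 25.5 0 -12.4 0 0.155 0" --pt "0 28.2 0 -15.6 0 0.155 0" --pt "0 29.8 0 -17.6 0 0.155 0" --pt "0 30.6 0 -18.7 0 0.155 0" --pt "0 30.6 0 -18.7 0 0.155 0" --pt "0 30.6 0 -18.7 0 0.155 0"

```text
time: 6.65
position: [0.5336, 0.0691, 0.1445]
tool_rot: [-0.46, -0.535, 0.537, 0.462]
ft_force: [-0.7, 0.2, -2.2]
grip_width: 0.0141
```

```bash
python3 - <<'E'
from h import *
o=robot.get_obs();im=robot.camera('scene')[:,:,::-1]
cv2.imwrite('pics/s4.png',im);s=robot.camera('side')[:,:,::-1];cv2.imwrite('pics/d4.png',s)
print(o['position'],robot.get_obs()['position'])
crop(im,270,200,150,120,5,'pics/c_s4.png');crop(s,190,160,180,140,4,'pics/c_d4.png')
M=np.array([.655,.0035]);yaw=.149
cx=np.array([np.cos(yaw),np.sin(yaw)]);cy=np.array([-cx[1],cx[0]])
t=M+.085*cy-cx*.10
go([(t[0],t[1],.09,.149)])
E
```

```text
[0.53355315 0.0691348  0.14446561] [0.53365926 0.06861757 0.1449603 ]
[0.26, 5.49, -1.05, -0.003, 0.001, 0.0] dist cm 5.6
t 6.75 p [0.5337 0.0686 0.145 ] F [ 1.23 -1.27 -1.21] w 0.0139
```

View pics/c_s4.png

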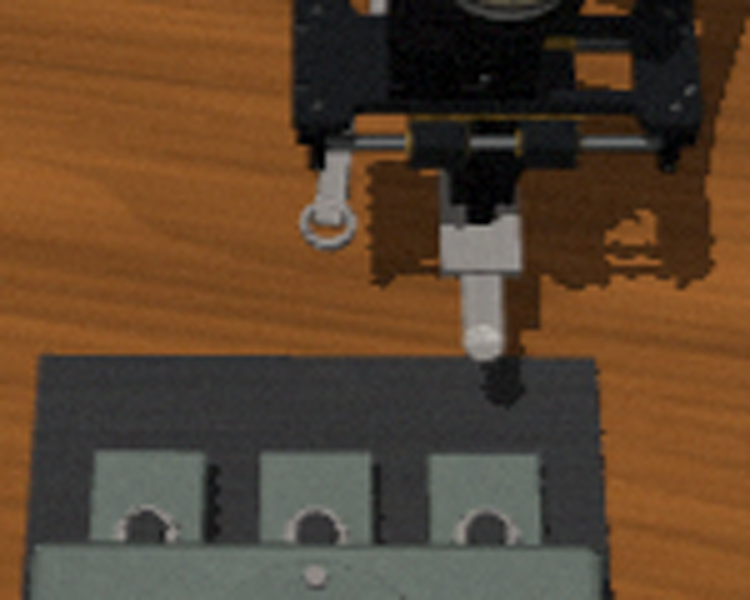

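View pics/c_d4.png

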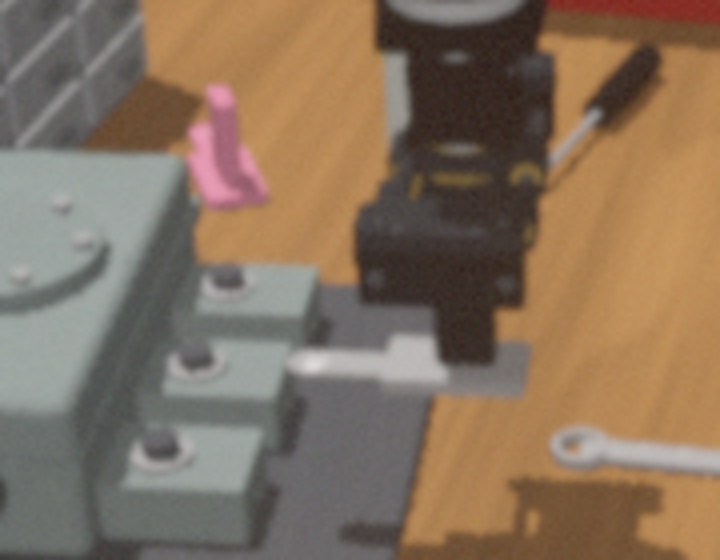

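Emit:
carry_out --pt "0 0.2 3 -0.5 0 0 0" --pt "0 0.25 6 -0.5 0 0 0" --pt "0 0.25 7.8 -0.5 0 0 0" --pt "0 0.25 8.4 -0.5 0 0 0" --pt "0 0.25 8.4 -0.5 0 0 0" --pt "0 0.25 8.4 -0.5 0 0 0"

```text
time: 7.35
position: [0.54, 0.0724, 0.0623]
tool_rot: [0.461, 0.536, -0.536, -0.461]
ft_force: [-0.2, -0.6, -1.8]
grip_width: 0.0138
```

```bash
cat > look.py <<'E'
from h import *
import sys
n=sys.argv[1]
o=robot.get_obs();im=robot.camera('scene')[:,:,::-1]
cv2.imwrite(f'pics/s{n}.png',im);s=robot.camera('side')[:,:,::-1];cv2.imwrite(f'pics/d{n}.png',s)
o=robot.get_obs();print(o['time'],o['position'].round(4),o['ft_force'].round(2),o['grip_width'])
crop(im,280,225,115,90,6,f'pics/c_s{n}.png');crop(s,190,210,140,100,5,f'pics/c_d{n}.png')
E
python3 look.py 5
```

```text
7.45 [0.5404 0.0727 0.0627] [ 0.9  -0.52 -2.22] 0.013819898920833072
```

View pics/c_s5.png

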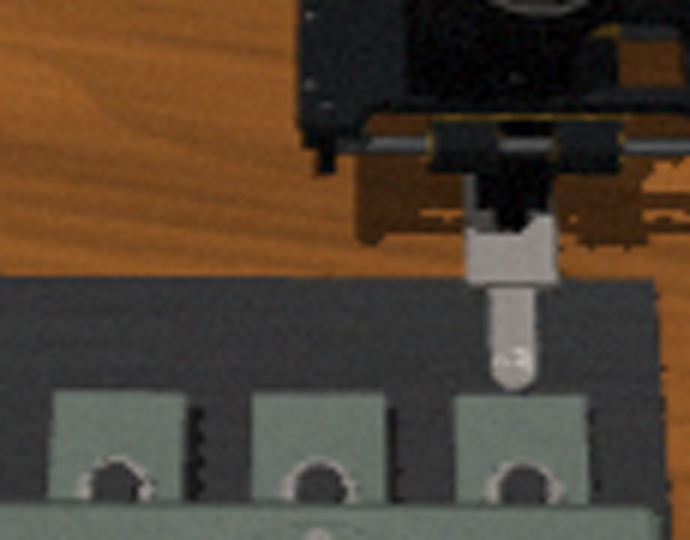

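View pics/c_d5.png

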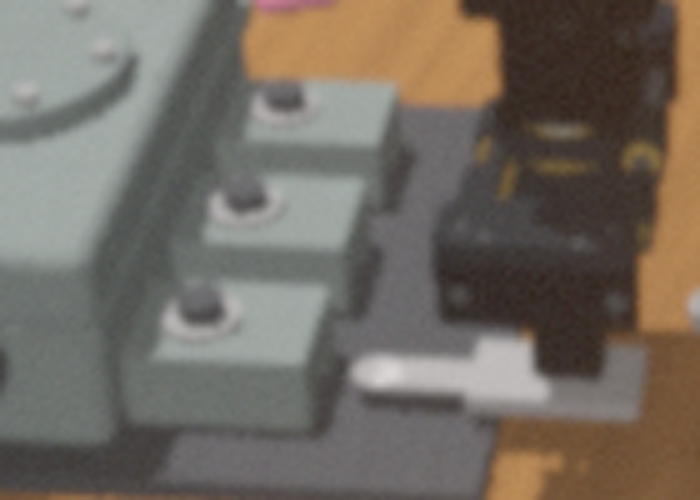

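```bash
python3 - <<'E'
from h import *
c=cam('scene');s=cam('side')
g=lambda X,Y:((X+.5)/6-.5+280,(Y+.5)/6-.5+225)
d=lambda X,Y:((X+.5)/5-.5+190,(Y+.5)/5-.5+210)
F=np.array([ray(c,g(*p),.043)[:2] for p in [(54,391),(188,392),(253,393),(387,394),(455,396),(589,397)]])
o=robot.get_obs();zt=o['position'][2]-.0455
f=np.polyfit(F[:,1],F[:,0],1);yaw=-np.arctan(f[0]);cx=np.array([np.cos(yaw),np.sin(yaw)]);cy=np.array([-cx[1],cx[0]])
M=F.mean(0);print('yaw',yaw,'M',M,((F-M)@cy).round(4),((F-M)@cx).round(4))
def mf(p):return (p[:2]-M)@cx,(p[:2]-M)@cy-.085
print('tip',mf(ray(c,g(513,390),zt+.0025)))
for p in [(488,310),(537,310),(490,360),(538,360)]:print(mf(ray(c,g(*p),zt+.004)))
print('TCP',mf(o['position']))
# side
print('side foot', [mf(ray(s,d(*p),.043)) for p in [(305,365),(328,285),(362,180),(398,88)]])
print('side tip',mf(ray(s,d(350,375),zt+.0025)))
E
```

```text
yaw 0.14666258347691188 M [0.65527185 0.00340603] [-0.1138 -0.0566 -0.0288  0.0282  0.0571  0.1139] [ 0.0001 -0.0001 -0.     -0.0003  0.0003  0.    ]
tip (np.float64(-0.014743551975667502), np.float64(-0.001583448483733596))
(np.float64(-0.05328045899340679), np.float64(-0.011702357357971288))
(np.float64(-0.053551509097585846), np.float64(0.009874921144747695))
(np.float64(-0.028488257899416537), np.float64(-0.011345668563177008))
(np.float64(-0.02875816565074449), np.float64(0.009574507557705544))
TCP (np.float64(-0.10354278025069569), np.float64(0.0003374325937635786))
side foot [(np.float64(-0.0007484800039768642), np.float64(0.030812866872396025)), (np.float64(0.0010865772826034949), np.float64(-0.026143324430599052)), (np.float64(0.002056904958466247), np.float64(-0.1088651696800344)), (np.float64(0.00010279218875969346), np.float64(-0.1900966845042013))]
side tip (np.float64(-0.012545863187953378), np.float64(0.004656032374123681))
```

Emit:
carry_out --pt "0 0.05 0.3 0 0 0 0" --pt "0 0.05 0.5 0 0 0 0" --pt "0 0.05 0.6 0 0 0 0" --pt "0 0.05 0.6 0 0 0 0" --pt "0 0.05 0.6 0 0 0 0"

```text
time: 7.95
position: [0.5395, 0.0735, 0.0555]
tool_rot: [-0.461, -0.536, 0.536, 0.461]
ft_force: [-1.0, -0.9, -1.9]
grip_width: 0.0137
```

Emit:
carry_out --pt "0 0 0.1 0 0 0 0" --pt "0 0 0.1 0 0 0 0"

```text
time: 8.15
position: [0.5394, 0.0735, 0.0554]
tool_rot: [0.461, 0.536, -0.536, -0.461]
ft_force: [-2.8, -0.7, 5.1]
grip_width: 0.0137
```

Emit:
carry_out --pt "0 0 -0.08 0 0 0 0" --pt "0 0 -0.08 -0.4 0 0 0" --pt "0 0 -0.08 -0.8 0 0 0" --pt "0 0 -0.08 -1.1 0 0 0" --pt "0 0 -0.08 -1.3 0 0 0"

```text
time: 8.65
position: [0.5523, 0.0755, 0.0555]
tool_rot: [-0.461, -0.536, 0.537, 0.461]
ft_force: [-4.6, -0.9, 6.5]
grip_width: 0.0141
```

Emit:
carry_out --pt "0 0 0 -0.15 0 0 0" --pt "0 0 0 -0.3 0 0 0"

```text
time: 8.85
position: [0.5548, 0.0759, 0.0555]
tool_rot: [-0.46, -0.536, 0.537, 0.461]
ft_force: [-4.0, -0.1, 6.0]
grip_width: 0.0139
```

Emit:
carry_out --pt "0 0 0 -0.15 0 0 0" --pt "0 0 0 -0.3 0 0 0"

```text
time: 9.05
position: [0.5578, 0.0764, 0.0555]
tool_rot: [-0.46, -0.536, 0.537, 0.461]
ft_force: [-3.3, -1.0, 6.1]
grip_width: 0.0139
```

Emit:
carry_out --pt "0 0 -0.08 -0.15 0 0 0" --pt "0 0 -0.08 -0.3 0 0 0"

```text
time: 9.25
position: [0.5623, 0.0768, 0.0559]
tool_rot: [0.461, 0.537, -0.536, -0.46]
ft_force: [0.6, 0.3, -1.9]
grip_width: 0.0139
```

Emit:
carry_out --pt "0 0 0 -0.15 0 0 0" --pt "0 0 0 -0.3 0 0 0" --pt "0 0 0 -0.45 0 0 0" --pt "0 0 0 -0.6 0 0 0"

```text
time: 9.65
position: [0.5673, 0.0777, 0.056]
tool_rot: [-0.461, -0.536, 0.536, 0.461]
ft_force: [0.6, 0.1, -1.2]
grip_width: 0.0139
```

```bash
python3 look.py 6
```

```text
9.75 [0.5675 0.0777 0.0561] [ 0.63 -0.24 -2.29] 0.013765475638782066
```

View pics/c_s6.png

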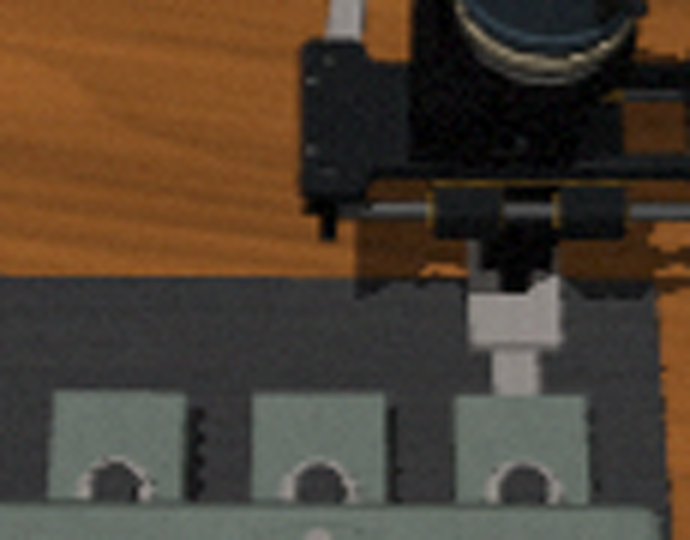

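View pics/c_d6.png

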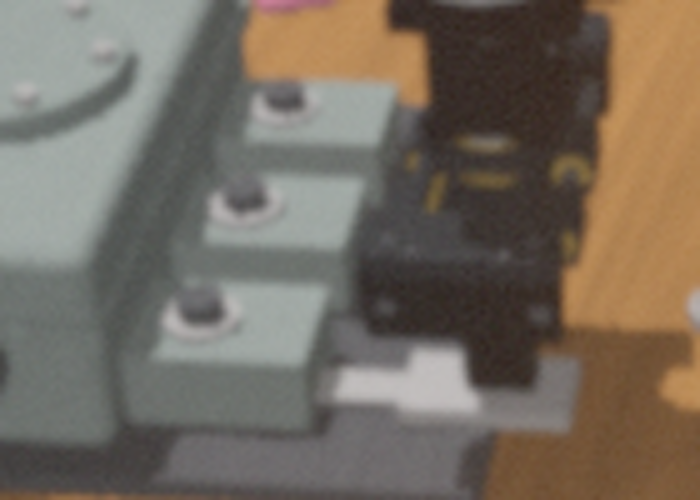

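Emit:
carry_out --pt "0 0 0 -0.15 0 0 0" --pt "0 0 0 -0.3 0 0 0" --pt "0 0 0 -0.45 0 0 0"

```text
time: 10.05
position: [0.5717, 0.0784, 0.0562]
tool_rot: [0.461, 0.536, -0.536, -0.461]
ft_force: [-0.8, 0.1, -1.8]
grip_width: 0.0136
```

Emit:
carry_out --pt "0 0 0 -0.1 0 0 0" --pt "0 0 0 -0.2 0 0 0"

```text
time: 10.25
position: [0.5737, 0.0787, 0.0562]
tool_rot: [0.461, 0.536, -0.536, -0.461]
ft_force: [0.1, 0.3, -1.6]
grip_width: 0.0138
```

Emit:
carry_out --pt "0 0 0 -0.1 0 0 0" --pt "0 0 0 -0.2 0 0 0"

```text
time: 10.45
position: [0.5756, 0.079, 0.0561]
tool_rot: [-0.461, -0.536, 0.536, 0.461]
ft_force: [-0.9, -0.8, -2.4]
grip_width: 0.0139
```

Emit:
carry_out --pt "0 0 0 -0.1 0 0 0" --pt "0 0 0 -0.2 0 0 0"

```text
time: 10.65
position: [0.5776, 0.0793, 0.0562]
tool_rot: [0.461, 0.536, -0.536, -0.461]
ft_force: [-0.8, 0.9, -1.1]
grip_width: 0.014
```

Emit:
carry_out --pt "0 0 0 -0.1 0 0 0" --pt "0 0 0 -0.2 0 0 0"

```text
time: 10.85
position: [0.5796, 0.0796, 0.0561]
tool_rot: [-0.461, -0.536, 0.536, 0.461]
ft_force: [0.8, 0.1, -2.1]
grip_width: 0.0136
```

Emit:
carry_out --pt "0 0 0 -0.1 0 0 0" --pt "0 0 0 -0.2 0 0 0"

```text
time: 11.05
position: [0.5816, 0.0799, 0.0561]
tool_rot: [-0.461, -0.536, 0.536, 0.461]
ft_force: [-0.4, -0.6, -2.8]
grip_width: 0.0139
```

Emit:
carry_out --pt "0 0 0 -0.1 0 0 0" --pt "0 0 0 -0.2 0 0 0"

```text
time: 11.25
position: [0.5835, 0.0802, 0.0561]
tool_rot: [-0.461, -0.536, 0.536, 0.461]
ft_force: [-0.5, 0.2, -2.1]
grip_width: 0.0134
```

Emit:
carry_out --pt "0 0 0 -0.1 0 0 0" --pt "0 0 0 -0.2 0 0 0"

```text
time: 11.45
position: [0.5855, 0.0805, 0.0561]
tool_rot: [-0.461, -0.536, 0.536, 0.461]
ft_force: [0.3, -0.3, -2.4]
grip_width: 0.0137
```

Emit:
carry_out --pt "0 0 0 -0.1 0 0 0" --pt "0 0 0 -0.2 0 0 0"

```text
time: 11.65
position: [0.5875, 0.0808, 0.0561]
tool_rot: [-0.461, -0.536, 0.536, 0.461]
ft_force: [-0.3, 0.0, -2.6]
grip_width: 0.0142
```

Emit:
carry_out --pt "0 0 0 -0.1 0 0 0" --pt "0 0 0 -0.2 0 0 0"

```text
time: 11.85
position: [0.5895, 0.0811, 0.0561]
tool_rot: [-0.461, -0.536, 0.536, 0.461]
ft_force: [0.4, -0.1, -2.5]
grip_width: 0.0136
```

Emit:
carry_out --pt "0 0 0 -0.1 0 0 0" --pt "0 0 0 -0.2 0 0 0"

```text
time: 12.05
position: [0.5914, 0.0814, 0.0561]
tool_rot: [-0.461, -0.536, 0.536, 0.461]
ft_force: [0.2, 0.3, -2.9]
grip_width: 0.0137
```

Emit:
carry_out --pt "0 0 0 -0.1 0 0 0" --pt "0 0 0 -0.2 0 0 0"

```text
time: 12.25
position: [0.5934, 0.0817, 0.0561]
tool_rot: [-0.461, -0.536, 0.536, 0.461]
ft_force: [0.1, -0.0, -1.3]
grip_width: 0.0137
```

Emit:
carry_out --pt "0 0 0 -0.1 0 0 0" --pt "0 0 0 -0.2 0 0 0"

```text
time: 12.45
position: [0.5954, 0.082, 0.0561]
tool_rot: [-0.461, -0.536, 0.536, 0.461]
ft_force: [0.1, -0.5, -2.1]
grip_width: 0.014
```

```bash
cat >> h.py <<'E'
M=np.array([.65527,.00341]);YAW=.1467
cx=np.array([np.cos(YAW),np.sin(YAW)]);cy=np.array([-cx[1],cx[0]])
def mt(x,y): return M+cx*x+cy*y
def mf(p):return ((p[:2]-M)@cx).round(4),((p[:2]-M)@cy).round(4)
E
python3 - <<'E'
from h import *
o=robot.get_obs();print('TCP in machine',mf(o['position']))
print('M in mach from left insert: free y')
for x,y in [(-.106,.085),(-.106,0.0)]:
    t=mt(x,y);go([(t[0],t[1],o['position'][2],.149)])
E
```

```text
TCP in machine (np.float64(-0.0477), np.float64(0.0865))
M in mach from left insert: free y
[-0.13, 0.0, 5.83, -0.0, 0.002, 0.0] dist cm 5.8
t 12.45 p [0.5954 0.082  0.0561] F [ 0.15 -0.53 -2.05] w 0.014
[-8.63, 0.0, 5.86, -0.0, 0.002, 0.0] dist cm 10.4
t 12.45 p [0.5954 0.082  0.0561] F [ 0.15 -0.53 -2.05] w 0.014
```

Emit:
carry_out --pt "0 0 0 0.5 0 0 0" --pt "0 0 0 1.2 0 0 0" --pt "0 0 0 2.2 0 0 0" --pt "0 0 0 3.2 0 0 0" --pt "0 0 0 4.2 0 0 0" --pt "0 0 0 5.2 0 0 0" --pt "0 0 -0.1 5.8 0 0 0" --pt "0 0 -0.4 5.8 0 0 0" --pt "0 -2.5 -0.4 5.8 0 0 0" --pt "0 -5 -0.4 5.8 0 0 0" --pt "0 -7.5 -0.4 5.8 0 0 0" --pt "0 -8.5 -0.4 5.8 0 0 0" --pt "0 -8.5 -0.2 5.8 0 0 0" --pt "0 -8.5 0 5.8 0 0 0" --pt "0 -8.5 0 5.8 0 0 0" --pt "0 -8.5 0 5.8 0 0 0"

```text
time: 14.05
position: [0.5503, -0.0096, 0.056]
tool_rot: [-0.46, -0.537, 0.537, 0.461]
ft_force: [0.7, 0.6, -2.2]
grip_width: 0.0137
```

```bash
python3 look.py 7;python3 - <<'E'
from h import *
o=robot.get_obs();print('TCP in machine',mf(o['position']))
E
```

```text
14.15 [ 0.5506 -0.0099  0.0561] [-0.16 -0.15 -2.5 ] 0.013934633357272996
TCP in machine (np.float64(-0.1055), np.float64(0.0021))
```

View pics/c_s7.png

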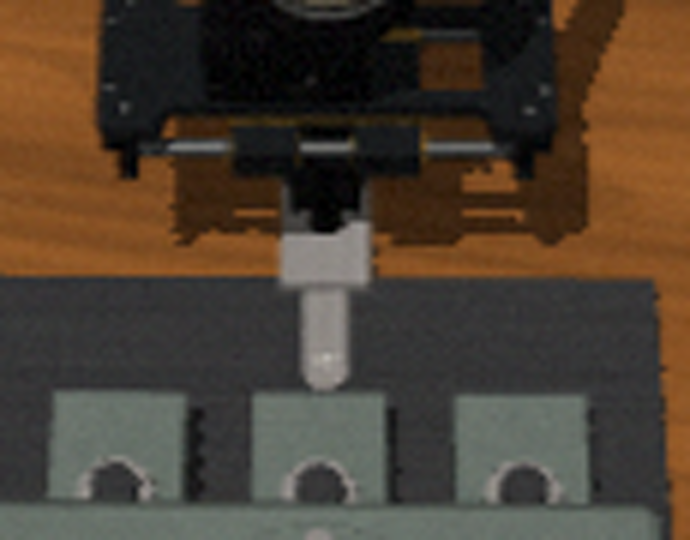

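```bash
python3 - <<'E'
from h import *
c=cam('scene')
g=lambda X,Y:((X+.5)/6-.5+280,(Y+.5)/6-.5+225)
for k,e in (('5',.017),('7',.0105),('6',.0105)):
  im=cv2.imread(f'pics/s{k}.png');L=cv2.cvtColor(im,cv2.COLOR_BGR2GRAY).astype(int)
  for r in (277,280,283,285,287,289):
    row=L[r,325:380] if k!='6' or 1 else 0
    row=L[r,(350 if k!='7' else 320):(385 if k!='7' else 350)];i=np.where(row>100)[0]
    if len(i) and len(i)<14:
      x0=(350 if k!='7' else 320)
      a=mf(ray(c,(x0+i[0]-.5,r),e+.004));b=mf(ray(c,(x0+i[-1]+.5,r),e+.004));print(k,r,a,b,(a[1]+b[1])/2)
E
```

```text
5 277 (np.float64(-0.0512), np.float64(0.0748)) (np.float64(-0.0514), np.float64(0.0933)) 0.08405
5 280 (np.float64(-0.0422), np.float64(0.0746)) (np.float64(-0.0424), np.float64(0.093)) 0.0838
5 283 (np.float64(-0.0333), np.float64(0.0744)) (np.float64(-0.0335), np.float64(0.0928)) 0.0836
5 285 (np.float64(-0.0274), np.float64(0.0743)) (np.float64(-0.0276), np.float64(0.0926)) 0.08345
5 287 (np.float64(-0.0215), np.float64(0.0742)) (np.float64(-0.0218), np.float64(0.0924)) 0.0833
5 289 (np.float64(-0.0157), np.float64(0.0792)) (np.float64(-0.0158), np.float64(0.0871)) 0.08315
7 277 (np.float64(-0.0537), np.float64(-0.0072)) (np.float64(-0.0539), np.float64(0.0114)) 0.0021000000000000003
7 280 (np.float64(-0.0446), np.float64(-0.0098)) (np.float64(-0.0449), np.float64(0.0115)) 0.0008500000000000001
7 283 (np.float64(-0.0357), np.float64(-0.007)) (np.float64(-0.0359), np.float64(0.0115)) 0.00225
7 285 (np.float64(-0.0297), np.float64(-0.0069)) (np.float64(-0.03), np.float64(0.0115)) 0.0023
7 287 (np.float64(-0.0238), np.float64(-0.0068)) (np.float64(-0.0241), np.float64(0.0116)) 0.0024
7 289 (np.float64(-0.018), np.float64(-0.0041)) (np.float64(-0.0181), np.float64(0.0063)) 0.0010999999999999998
6 283 (np.float64(-0.0367), np.float64(0.0748)) (np.float64(-0.037), np.float64(0.0959)) 0.08535000000000001
6 285 (np.float64(-0.0308), np.float64(0.0747)) (np.float64(-0.031), np.float64(0.0931)) 0.0839
6 287 (np.float64(-0.0249), np.float64(0.0746)) (np.float64(-0.0251), np.float64(0.0956)) 0.08510000000000001
6 289 (np.float64(-0.019), np.float64(0.0745)) (np.float64(-0.0193), np.float64(0.0954)) 0.08495
```

Emit:
carry_out --pt "0 -0.12 0 0 0 0 0" --pt "0 -0.12 0 -0.5 0 0 0" --pt "0 -0.12 0 -1 0 0 0" --pt "0 -0.12 0 -1.3 0 0 0" --pt "0 -0.12 0 -1.5 0 0 0"

```text
time: 14.65
position: [0.5665, -0.0097, 0.0562]
tool_rot: [0.461, 0.536, -0.536, -0.461]
ft_force: [-0.2, -0.2, -1.7]
grip_width: 0.0139
```

Emit:
carry_out --pt "0 0 0 -0.15 0 0 0" --pt "0 0 0 -0.3 0 0 0"

```text
time: 14.85
position: [0.5688, -0.0092, 0.0561]
tool_rot: [-0.461, -0.536, 0.536, 0.461]
ft_force: [0.1, 0.3, -1.9]
grip_width: 0.0141
```

Emit:
carry_out --pt "0 0 0 -0.1 0 0 0" --pt "0 0 0 -0.2 0 0 0"

```text
time: 15.05
position: [0.5707, -0.0089, 0.0561]
tool_rot: [-0.461, -0.536, 0.536, 0.461]
ft_force: [0.2, -0.5, -1.8]
grip_width: 0.014
```

Emit:
carry_out --pt "0 0 0 -0.15 0 0 0" --pt "0 0 0 -0.3 0 0 0"

```text
time: 15.25
position: [0.5738, -0.0085, 0.0562]
tool_rot: [-0.461, -0.536, 0.536, 0.461]
ft_force: [1.1, -0.4, -2.2]
grip_width: 0.0141
```

Emit:
carry_out --pt "0 0 0 -0.15 0 0 0" --pt "0 0 0 -0.3 0 0 0" --pt "0 0 0 -0.45 0 0 0" --pt "0 0 0 -0.6 0 0 0" --pt "0 0 0 -0.75 0 0 0" --pt "0 0 0 -0.9 0 0 0"

```text
time: 15.85
position: [0.5827, -0.0071, 0.0561]
tool_rot: [-0.461, -0.536, 0.536, 0.461]
ft_force: [0.1, -0.8, -2.9]
grip_width: 0.014
```

```bash
python3 look.py 8;python3 - <<'E'
from h import *
o=robot.get_obs();print('TCP in machine',mf(o['position']))
E
```

```text
15.95 [ 0.5829 -0.0071  0.0562] [ 0.29  0.6  -2.15] 0.013938551896972228
TCP in machine (np.float64(-0.0731), np.float64(0.0001))
```

View pics/c_s8.png

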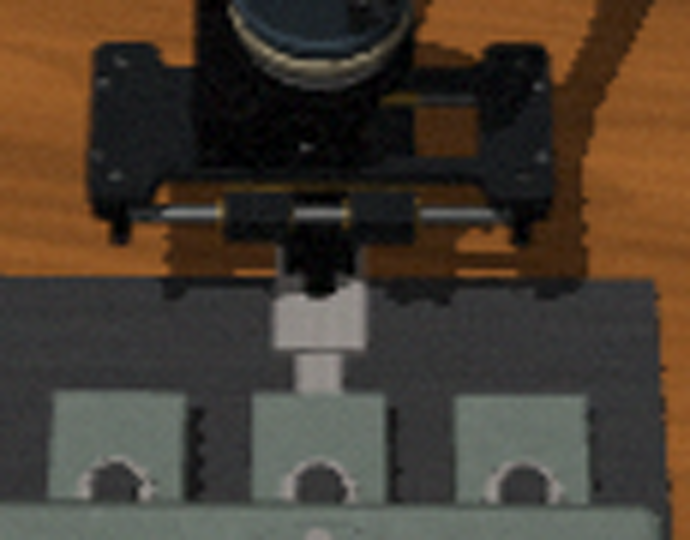

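Emit:
carry_out --pt "0 0 0 -0.1 0 0 0" --pt "0 0 0 -0.2 0 0 0" --pt "0 0 0 -0.3 0 0 0"

```text
time: 16.25
position: [0.5856, -0.0067, 0.0562]
tool_rot: [-0.461, -0.536, 0.536, 0.461]
ft_force: [-0.6, -0.5, -2.0]
grip_width: 0.0137
```

Emit:
carry_out --pt "0 0 0 -0.1 0 0 0" --pt "0 0 0 -0.2 0 0 0"

```text
time: 16.45
position: [0.5869, -0.0063, 0.0561]
tool_rot: [-0.46, -0.536, 0.537, 0.461]
ft_force: [-2.4, -1.3, -0.6]
grip_width: 0.0139
```

Emit:
carry_out --pt "0 0 0 -0.05 0 0 0"

```text
time: 16.55
position: [0.587, -0.0063, 0.056]
tool_rot: [-0.46, -0.536, 0.537, 0.462]
ft_force: [-3.3, -0.2, -0.5]
grip_width: 0.0137
```

Emit:
carry_out --pt "0 0 0 -0.05 0 0 0" --pt "0 0 0 -0.1 0 0 0"

```text
time: 16.75
position: [0.5872, -0.0061, 0.0559]
tool_rot: [-0.46, -0.535, 0.537, 0.462]
ft_force: [-5.9, -2.2, -0.8]
grip_width: 0.0139
```

```bash
python3 - <<'E'
from h import *
o=robot.get_obs();print('TCP in machine',mf(o['position']))
for x,y in [(-.106,.0005),(-.106,-.0848)]:
    t=mt(x,y);go([(t[0],t[1],o['position'][2],.149)])
E
```

```text
TCP in machine (np.float64(-0.0687), np.float64(0.0005))
[0.01, 0.02, 3.72, -0.004, 0.002, 0.001] dist cm 3.7
t 16.75 p [ 0.5872 -0.0061  0.0559] F [-5.92 -2.25 -0.83] w 0.0139
[-8.52, 0.01, 3.77, -0.004, 0.002, 0.001] dist cm 9.3
t 16.75 p [ 0.5872 -0.0061  0.0559] F [-5.92 -2.25 -0.83] w 0.0139
```

Emit:
carry_out --pt "0 0 0 0.2 0 0 0" --pt "0 0 0 0.5 0 0 0" --pt "0 0 0 1.2 0 0 0" --pt "0 0 0 2.0 0 0 0" --pt "0 0 0 3.0 0 0 0" --pt "0 0 0 3.9 0 0 0" --pt "0 0 -0.4 3.9 0 0 0" --pt "0 -2.5 -0.4 3.9 0 0 0" --pt "0 -5 -0.4 3.9 0 0 0" --pt "0 -7.5 -0.4 3.9 0 0 0" --pt "0 -8.5 -0.4 3.9 0 0 0" --pt "0 -8.5 -0.2 3.9 0 0 0" --pt "0 -8.5 0 3.9 0 0 0" --pt "0 -8.5 0 3.9 0 0 0" --pt "0 -8.5 0 3.9 0 0 0"

```text
time: 18.25
position: [0.5628, -0.0948, 0.0559]
tool_rot: [-0.46, -0.537, 0.537, 0.461]
ft_force: [-0.1, 0.2, -2.7]
grip_width: 0.0139
```

```bash
python3 look.py 9;python3 - <<'E'
from h import *
o=robot.get_obs();print('TCP in machine',mf(o['position']))
E
```

```text
18.35 [ 0.5631 -0.0952  0.0561] [-0.65  0.73 -2.02] 0.013618580932552799
TCP in machine (np.float64(-0.1056), np.float64(-0.084))
```

View pics/c_s9.png

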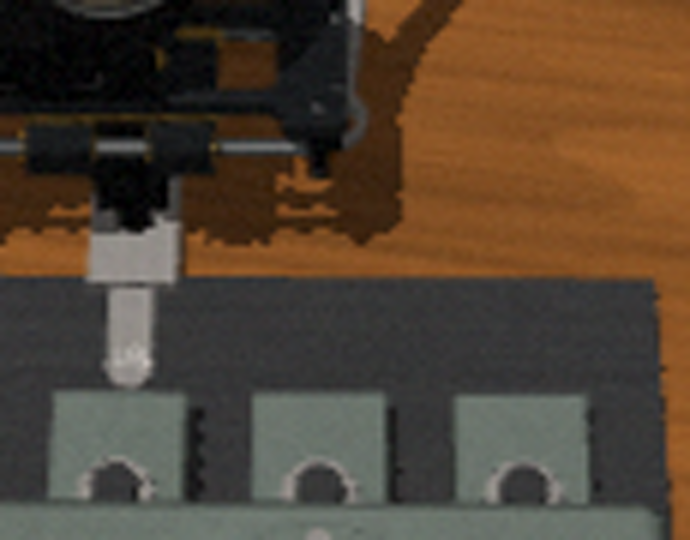

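Emit:
carry_out --pt "0 -0.06 0 0 0 0 0" --pt "0 -0.06 0 -0.5 0 0 0" --pt "0 -0.06 0 -1 0 0 0" --pt "0 -0.06 0 -1.3 0 0 0" --pt "0 -0.06 0 -1.5 0 0 0"

```text
time: 18.85
position: [0.5789, -0.0944, 0.0562]
tool_rot: [0.461, 0.536, -0.536, -0.461]
ft_force: [-0.3, 0.3, -2.1]
grip_width: 0.0138
```

Emit:
carry_out --pt "0 0 0 -0.15 0 0 0" --pt "0 0 0 -0.3 0 0 0"

```text
time: 19.05
position: [0.5812, -0.0939, 0.0561]
tool_rot: [-0.461, -0.536, 0.536, 0.461]
ft_force: [0.7, 0.3, -2.9]
grip_width: 0.0137
```

Emit:
carry_out --pt "0 0 0 -0.1 0 0 0" --pt "0 0 0 -0.2 0 0 0"

```text
time: 19.25
position: [0.5831, -0.0936, 0.0561]
tool_rot: [-0.461, -0.536, 0.536, 0.461]
ft_force: [-0.3, 0.6, -2.2]
grip_width: 0.0141
```

Emit:
carry_out --pt "0 0 0 -0.15 0 0 0" --pt "0 0 0 -0.3 0 0 0"

```text
time: 19.45
position: [0.5862, -0.0932, 0.0561]
tool_rot: [-0.461, -0.536, 0.536, 0.461]
ft_force: [0.7, -0.2, -2.3]
grip_width: 0.0138
```

Emit:
carry_out --pt "0 0 0 -0.15 0 0 0" --pt "0 0 0 -0.3 0 0 0" --pt "0 0 0 -0.45 0 0 0" --pt "0 0 0 -0.6 0 0 0" --pt "0 0 0 -0.75 0 0 0" --pt "0 0 0 -0.9 0 0 0" --pt "0 0 0 -1.0 0 0 0" --pt "0 0 0 -1.1 0 0 0" --pt "0 0 0 -1.2 0 0 0"

```text
time: 20.35
position: [0.598, -0.0914, 0.0561]
tool_rot: [-0.461, -0.536, 0.536, 0.461]
ft_force: [-0.6, 0.3, -1.0]
grip_width: 0.0138
```

Emit:
carry_out --pt "0 0 0 -0.1 0 0 0" --pt "0 0 0 -0.2 0 0 0"

```text
time: 20.55
position: [0.6, -0.0911, 0.0561]
tool_rot: [-0.461, -0.536, 0.536, 0.461]
ft_force: [-0.2, 0.4, -1.4]
grip_width: 0.0136
```

Emit:
carry_out --pt "0 0 0 -0.1 0 0 0" --pt "0 0 0 -0.2 0 0 0"

```text
time: 20.75
position: [0.602, -0.0908, 0.0561]
tool_rot: [-0.461, -0.536, 0.536, 0.461]
ft_force: [0.1, 1.2, -2.8]
grip_width: 0.0137
```

Emit:
carry_out --pt "0 0 0 -0.1 0 0 0" --pt "0 0 0 -0.2 0 0 0"

```text
time: 20.95
position: [0.604, -0.0904, 0.0561]
tool_rot: [-0.461, -0.536, 0.536, 0.461]
ft_force: [0.8, 0.6, -1.6]
grip_width: 0.0137
```

Emit:
carry_out --pt "0 0 0 -0.1 0 0 0" --pt "0 0 0 -0.2 0 0 0"

```text
time: 21.15
position: [0.606, -0.0902, 0.0562]
tool_rot: [-0.461, -0.536, 0.536, 0.461]
ft_force: [0.6, -0.6, -1.5]
grip_width: 0.0143
```

Emit:
carry_out --pt "0 0 0 -0.1 0 0 0" --pt "0 0 0 -0.2 0 0 0"

```text
time: 21.35
position: [0.6079, -0.0898, 0.0561]
tool_rot: [-0.461, -0.536, 0.536, 0.461]
ft_force: [0.8, 0.3, -2.2]
grip_width: 0.0139
```

Emit:
carry_out --pt "0 0 0 -0.1 0 0 0" --pt "0 0 0 -0.2 0 0 0"

```text
time: 21.55
position: [0.6099, -0.0895, 0.0561]
tool_rot: [-0.461, -0.536, 0.536, 0.461]
ft_force: [0.0, 0.6, -2.0]
grip_width: 0.014
```

Emit:
carry_out --pt "0 0 0 -0.1 0 0 0" --pt "0 0 0 -0.2 0 0 0"

```text
time: 21.75
position: [0.6108, -0.0892, 0.056]
tool_rot: [-0.46, -0.536, 0.537, 0.461]
ft_force: [-3.6, -0.1, -0.4]
grip_width: 0.014
```

Resistance near 32 mm; a small confirming push.

Emit:
carry_out --pt "0 0 0 -0.05 0 0 0" --pt "0 0 0 -0.1 0 0 0"

```text
time: 21.95
position: [0.611, -0.089, 0.0559]
tool_rot: [-0.459, -0.536, 0.537, 0.462]
ft_force: [-6.2, -1.8, 1.8]
grip_width: 0.0137
```

```bash
python3 - <<'E'
from h import *
o=robot.get_obs();print('TCP in machine',mf(o['position']))
for x,y in [(-.106,-.085),(-.106,.0862)]:
    t=mt(x,y);go([(t[0],t[1],o['position'][2],.149)])
E
```

```text
TCP in machine (np.float64(-0.0573), np.float64(-0.085))
[0.02, 0.02, 4.87, -0.004, 0.002, 0.001] dist cm 4.9
t 21.95 p [ 0.611  -0.089   0.0559] F [-6.23 -1.76  1.76] w 0.0137
[17.14, 0.04, 4.79, -0.004, 0.002, 0.001] dist cm 17.8
t 21.95 p [ 0.611  -0.089   0.0559] F [-6.23 -1.76  1.76] w 0.0137
```

Emit:
carry_out --pt "0 0 0 0.2 0 0 0" --pt "0 0 0 0.5 0 0 0" --pt "0 0 0 1.2 0 0 0" --pt "0 0 0 2.2 0 0 0" --pt "0 0 0 3.2 0 0 0" --pt "0 0 0 4.2 0 0 0" --pt "0 0 0 5.0 0 0 0" --pt "0 0 -0.4 5.0 0 0 0" --pt "0 3 -0.4 5.0 0 0 0" --pt "0 6.5 -0.4 5.0 0 0 0" --pt "0 10 -0.4 5.0 0 0 0" --pt "0 13.5 -0.4 5.0 0 0 0" --pt "0 16 -0.4 5.0 0 0 0" --pt "0 17.1 -0.4 5.0 0 0 0" --pt "0 17.1 -0.2 5.0 0 0 0" --pt "0 17.1 0 5.0 0 0 0" --pt "0 17.1 0 5.0 0 0 0" --pt "0 17.1 0 5.0 0 0 0"

```text
time: 23.75
position: [0.5381, 0.0711, 0.056]
tool_rot: [0.461, 0.536, -0.536, -0.461]
ft_force: [0.3, -0.6, -1.6]
grip_width: 0.0138
```

```bash
python3 look.py 10;python3 - <<'E'
from h import *
o=robot.get_obs();print('TCP in machine',mf(o['position']))
E
```

```text
23.85 [0.5379 0.0714 0.0561] [-0.26 -0.   -2.67] 0.013819494624362163
TCP in machine (np.float64(-0.1061), np.float64(0.0844))
```

View pics/c_s10.png

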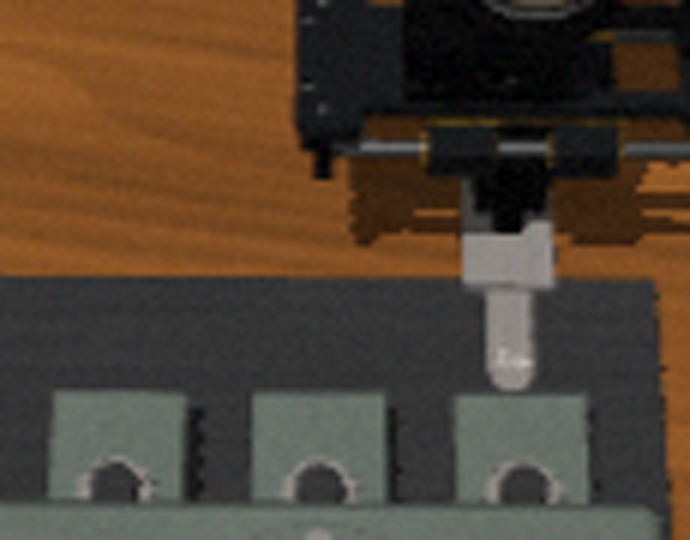

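Emit:
carry_out --pt "0 0.16 0 0 0 0 0" --pt "0 0.16 0 -0.5 0 0 0" --pt "0 0.16 0 -1 0 0 0" --pt "0 0.16 0 -1.3 0 0 0" --pt "0 0.16 0 -1.5 0 0 0"

```text
time: 24.35
position: [0.5529, 0.0763, 0.0562]
tool_rot: [0.461, 0.537, -0.536, -0.461]
ft_force: [-0.1, -0.7, -2.6]
grip_width: 0.0136
```

Emit:
carry_out --pt "0 0 0 -0.15 0 0 0" --pt "0 0 0 -0.3 0 0 0"

```text
time: 24.55
position: [0.5552, 0.0768, 0.0561]
tool_rot: [-0.461, -0.536, 0.536, 0.461]
ft_force: [0.6, -0.5, -2.3]
grip_width: 0.0136
```

Emit:
carry_out --pt "0 0 0 -0.1 0 0 0" --pt "0 0 0 -0.2 0 0 0"

```text
time: 24.75
position: [0.5571, 0.077, 0.0561]
tool_rot: [-0.461, -0.536, 0.536, 0.461]
ft_force: [-0.3, -0.2, -1.0]
grip_width: 0.0136
```

Emit:
carry_out --pt "0 0 0 -0.15 0 0 0" --pt "0 0 0 -0.3 0 0 0"

```text
time: 24.95
position: [0.5602, 0.0774, 0.0561]
tool_rot: [-0.461, -0.536, 0.536, 0.461]
ft_force: [0.4, -0.1, -2.7]
grip_width: 0.0136
```

Emit:
carry_out --pt "0 0 0 -0.2 0 0 0" --pt "0 0 0 -0.4 0 0 0" --pt "0 0 0 -0.6 0 0 0" --pt "0 0 0 -0.8 0 0 0" --pt "0 0 0 -1.0 0 0 0" --pt "0 0 0 -1.2 0 0 0" --pt "0 0 0 -1.4 0 0 0" --pt "0 0 0 -1.6 0 0 0"

```text
time: 25.75
position: [0.5761, 0.0799, 0.0561]
tool_rot: [-0.461, -0.536, 0.536, 0.461]
ft_force: [0.2, 0.8, -2.1]
grip_width: 0.0142
```

Emit:
carry_out --pt "0 0 0 -0.2 0 0 0" --pt "0 0 0 -0.4 0 0 0" --pt "0 0 0 -0.6 0 0 0" --pt "0 0 0 -0.8 0 0 0" --pt "0 0 0 -1.0 0 0 0" --pt "0 0 0 -1.2 0 0 0" --pt "0 0 0 -1.4 0 0 0" --pt "0 0 0 -1.6 0 0 0" --pt "0 0 0 -1.8 0 0 0"

```text
time: 26.65
position: [0.5939, 0.0826, 0.0561]
tool_rot: [-0.461, -0.536, 0.536, 0.461]
ft_force: [-0.8, -0.2, -2.5]
grip_width: 0.0135
```

Emit:
carry_out --pt "0 0 0 -0.1 0 0 0" --pt "0 0 0 -0.2 0 0 0" --pt "0 0 0 -0.3 0 0 0"

```text
time: 26.95
position: [0.5967, 0.083, 0.0561]
tool_rot: [-0.461, -0.536, 0.536, 0.461]
ft_force: [0.1, 0.1, -2.0]
grip_width: 0.0141
```

Emit:
carry_out --pt "0 0 0 -0.1 0 0 0" --pt "0 0 0 -0.2 0 0 0" --pt "0 0 0 -0.3 0 0 0" --pt "0 0 0 -0.4 0 0 0"

```text
time: 27.35
position: [0.6007, 0.0836, 0.0562]
tool_rot: [0.461, 0.536, -0.536, -0.461]
ft_force: [0.1, -0.9, -2.9]
grip_width: 0.0141
```

Emit:
carry_out --pt "0 0 0 -0.1 0 0 0" --pt "0 0 0 -0.2 0 0 0"

```text
time: 27.55
position: [0.6027, 0.0839, 0.0562]
tool_rot: [-0.461, -0.536, 0.536, 0.461]
ft_force: [0.2, -0.2, -1.7]
grip_width: 0.0136
```

Emit:
carry_out --pt "0 0 0 -0.1 0 0 0" --pt "0 0 0 -0.2 0 0 0"

```text
time: 27.75
position: [0.6033, 0.0842, 0.0559]
tool_rot: [-0.46, -0.536, 0.537, 0.462]
ft_force: [-3.0, -0.3, 0.0]
grip_width: 0.0138
```

Emit:
carry_out --pt "0 0 0.05 0.05 0 0 0" --pt "0 0 0.08 0.05 0 0 0" --pt "0 0 0.08 0.05 0 0 0"

```text
time: 28.05
position: [0.6033, 0.0841, 0.0556]
tool_rot: [-0.46, -0.536, 0.537, 0.461]
ft_force: [-4.4, -0.5, 3.5]
grip_width: 0.0136
```

```bash
python3 look.py 11;python3 - <<'E'
from h import *
o=robot.get_obs();print('TCP in machine',mf(o['position']))
E
```

```text
28.15 [0.6033 0.0841 0.0556] [-5.4  -1.92  4.18] 0.013500451012668798
TCP in machine (np.float64(-0.0396), np.float64(0.0874))
```

View pics/c_s11.png

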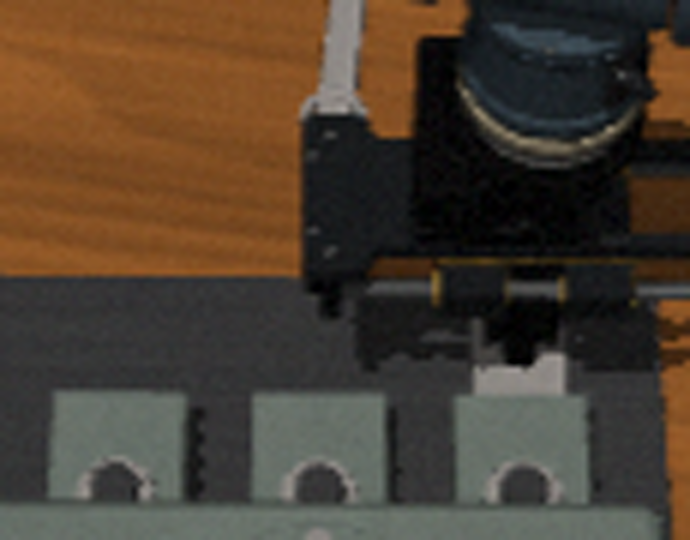

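View pics/c_d11.png

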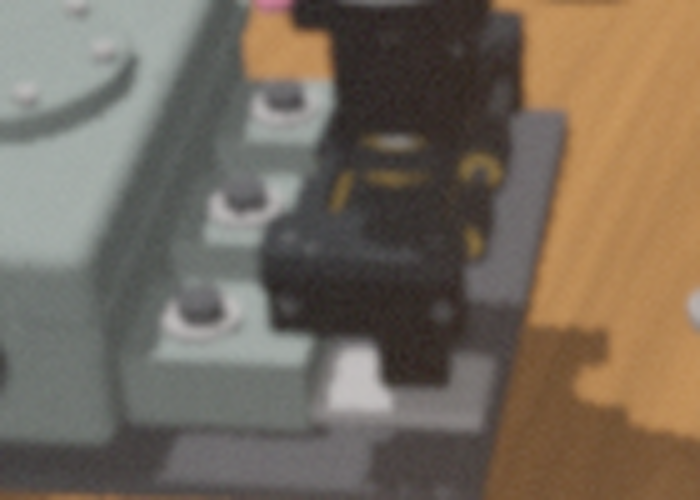

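Emit:
carry_out --pt "0 0 -0.05 0 0 0 0" --pt "0.25 0 -0.05 0 0 0 0" --pt "0.5 0 -0.05 0 0 0 0" --pt "0.5 0 -0.05 0 0 0 0" --pt "0.5 0 -0.05 0 0 0 0" --pt "0.5 0 -0.05 0 0 0 0" --pt "0.5 0 -0.05 0 0 0 0" --pt "0.5 0 -0.05 0 0 0 0"

```text
time: 28.95
position: [0.6042, 0.0842, 0.0559]
tool_rot: [0.461, 0.536, -0.536, -0.461]
ft_force: [0.2, -0.2, -0.1]
grip_width: 0.0432
```

Released; lift straight up and back away.

Emit:
carry_out --pt "0.5 0 -1 0 0 0 0" --pt "0.5 0 -3 0 0 0 0" --pt "0.5 0 -6 0 0 0 0" --pt "0.5 0 -10 0 0 0 0" --pt "0.5 0 -14 0 0 0 0" --pt "0.5 0 -15 4 0 0 0" --pt "0.5 0 -15 8 0 0 0" --pt "0.5 0 -15 12 0 0 0" --pt "0.5 0 -15 13 0 0 0" --pt "0.5 0 -15 13 0 0 0" --pt "0.5 0 -15 13 0 0 0"

```text
time: 30.05
position: [0.4776, 0.0644, 0.2067]
tool_rot: [0.462, 0.537, -0.535, -0.46]
ft_force: [0.2, -0.1, -0.1]
grip_width: 0.0432
```

```bash
python3 look.py 12
```

```text
30.15 [0.4778 0.0645 0.2063] [-0.92  0.13  0.62] 0.043793920843416136
```

View pics/s12.png

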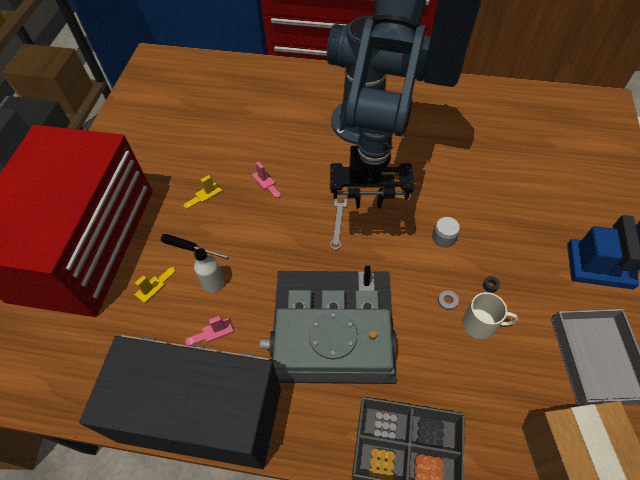

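View pics/c_d12.png

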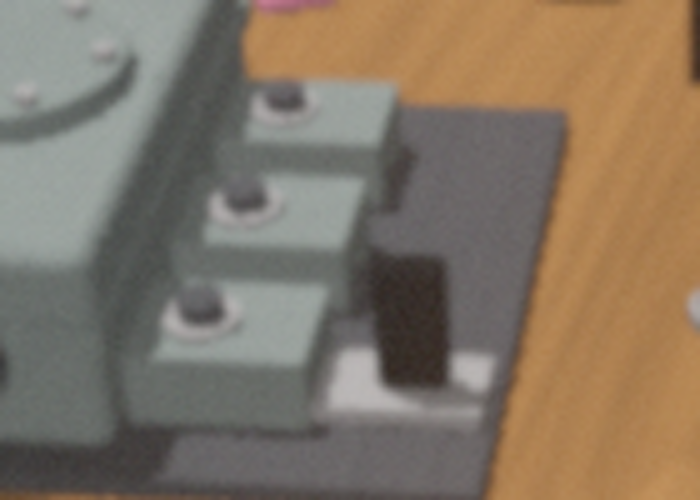

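View pics/c_s12.png

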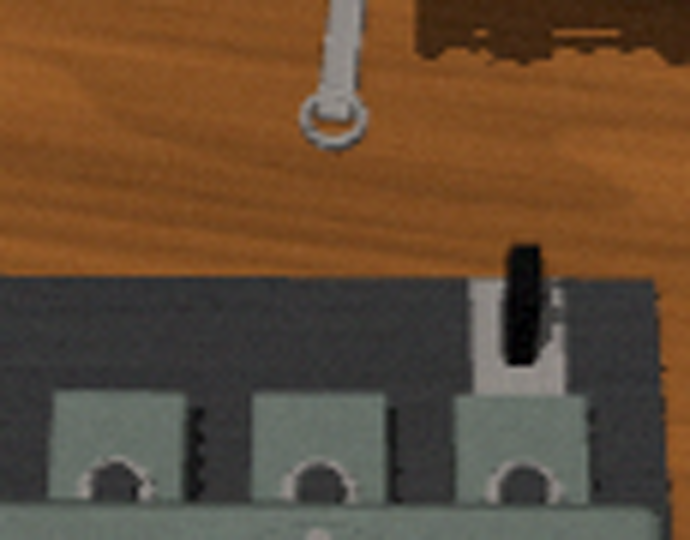

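```bash
python3 - <<'E'
from h import *
c=cam('scene');s=cam('side')
g=lambda X,Y:((X+.5)/6-.5+280,(Y+.5)/6-.5+225)
d=lambda X,Y:((X+.5)/5-.5+190,(Y+.5)/5-.5+210)
print('rear',[mf(ray(c,g(*p),.018)) for p in [(471,280),(562,280)]],'side',mf(ray(s,d(497,352),.018)),mf(ray(s,d(482,415),.018)))
print(robot.hand_in())
E
```

```text
rear [(np.float64(-0.0701), np.float64(0.0663)), (np.float64(-0.0706), np.float64(0.1067))] side (np.float64(-0.0704), np.float64(0.0661)) (np.float64(-0.0706), np.float64(0.1099))
the job is handed in; nothing more can be done
None
```

I tried the feeler in all three gaps, left to right, and the left foot is the one that does not bear. The feeler now stands fully home in the left gap, released, and the job is handed in.

- **Left gap:** On the first try I stopped at about 42 mm with no resistance, already past where the blocked gaps can stop.
- **Middle gap:** It jammed at about 21 mm, at roughly 6 N.
- **Right gap:** It jammed at about 32 mm, at roughly 6 N. In both blocked gaps I drew the blade back gently.
- **Return to the left gap:** I slid the blade in until the shoulder met the foot at about 50 mm, with about 5 N of contact. I then let go and backed the arm away.

**Last checks:** Both cameras put the base's rear edge at 70–71 mm in front of the foot, which means the shoulder is within about 1 mm of the face. Scene-camera edges put the feeler's centre about 1.5 mm to the left of the gap's centre line; the side camera says about 3 mm, which the 24 mm gap hardly allows. It looks flat and upright, and the other things on the bench look unmoved in the pictures.

The job finished at about 30 s of the 72 s allowed. The hand-in gives no verdict, so I can't confirm how it was judged.

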